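# Set out the control row beside the sample rack

## Robot

A 6-joint arm with a two-finger parallel gripper is mounted at the origin on the work surface. World frame = base frame: x ahead of the robot, y to its left, z up, the work surface at z = 0. Lengths are in m, angles in rad, forces in N, time in s.
With the tool pointing down it reaches from about 0.35 to 0.975 m from the base axis. Payload 4.9 kg.
Tool frame: the origin (TCP) lies midway between the tips of the shut fingers; the grasp point (between the pads) lies 19 mm behind it; z points along the fingers, y is the line along which they close (so a half turn about z gives the same grasp; the last joint's range is limited). The gripper opens to 85 mm and grips with 20 to 120 N. Pads are 22 mm wide; open, the fingers measure 114 mm over their backs; the gripper's body (76 mm by 85 mm) begins 54 mm behind the grasp point. The pads swing forward as they close: fully open they stand 13 mm farther back than shut.
Start: joints at [0.985, 0.053, 1.613, -0, 1.476, -0.119], TCP at [0.281, 0.558, 0.231] pointing down, gripper open.
Joint ranges: [-3.01, 3.01], [-1.01, 2.22], [0.06, 2.58], [-1.02, 4.17], [0.09, 2.62], [-3.14, 3.14]. Speed limits (rad/s): [2.57, 2.57, 3.14, 3.14, 3.14, 3.14].

## Interface

Orientations are given as a unit quaternion [w, x, y, z].
In Python, from plant import * gives the robot as it stands.
- The arm moves only by the tool jog_arm, never from a script. Its argument "targets" is a list of rows, each a list of 3 entries, a list of its own where there are three numbers: the shift along the tool's x, y, z in units of 25 mm (1.0 is 25 mm), then the turn, a rotation vector about the tool's x, y, z in units of 8 degrees (1.0 is 8 degrees), then the opening in per cent of the stroke, from 0 (shut) to 100 (fully open). A call has 1 to 8 rows; each row is the pose to reach, as a shift and turn from the pose commanded when the call began, along the tool's axes at that moment; what a row does not reach only later rows make up. A row lasts 1/8 s, in which the tool goes at most 62.5 mm and 10.7 degrees, less where a joint would pass 70% of its speed; a pose out of reach is approached as far as the arm can. A call with a gripper value outside its range is refused whole. The fingers move at their own pace and stop on an object; the grip force is fixed at half the most. Time passes only in rows, so rows that repeat a pose let the fingers close. It gives the time, the measured TCP pose, the force, the opening and the grip force at its end, in the units of the state.
- state(): the state, without advancing time (a new reading comes with each control period).
- grab_frame(name): name is "scene" or "top" or "wrist"; returns (picture, depth): 420x560x3 uint8, red, green, blue; 420x560 float32, m along the optical axis (not along the pixel's ray), 0 where there is no reading.
- camera_params(name): a dict with "fovy" (degrees; the focal length in pixels is half the picture's height over the tangent of half this angle, whatever the lens; pixels are square), "cx", "cy" (the principal point, pixels), "rvec" (rotation vector, rad) and "tvec" (3), from world to camera coordinates, as OpenCV has them; the wrist camera has in their place "hand_eye" (4x4, takes a point from camera to tool coordinates, whose origin is the TCP and whose axes are the flange's). Camera axes: x right, y down, z forward; pixel columns grow to the right and rows downward; lengths in m; the calibration is good to about 2 mm. A picture is of the moment at which its call begins: read the wrist's pose just before it. camera_params takes no time and is no camera call.
- job_done(): hands the job in; it is judged then, once.
The state is a dict: "time": time; "joint_pos": joint angles; "joint_vel": joint speeds; "joint_efforts": joint torques, N m; "tool_pos": TCP position; "tool_rot": TCP orientation; "contact_force": force on the tool from outside, world axes, zero at the start; "ft_torque": the same for the moment, N m; "gripper_width": opening from 0.0 (shut) to 1.0 (fully open); "grasp_force": force on a finger pad.
Only numpy, scipy, OpenCV 4.12 (cv2) and the standard library are available. Lean on these libraries where they do the work, as an engineer would, in place of code of your own. Each camera call takes 0.05 s, during which the arm holds its last target. There are 200 camera calls.

## Task

Set out the row on the steel tray: stand the red-capped jar on the round pad next to the rack of yellow-capped tubes, the green-capped brown bottle on the pad next to the orange waste tub, and the blue-capped jar on the pad between those two, each upright and in the middle of its pad. Then, with all three standing, set the small purple-lidded pot upright in the middle of the blue cap, and let go of everything. Leave the black-capped jar where it stands.

Things in the scene. Friction and masses are not known exactly. Their poses are not given: they have to be found in the camera images.
- red_jar_mid (a point): centre (half-way up) of the red-capped white specimen jar, a loose upright cylinder 42 mm across and 62 mm tall, about 90 g; z is its upright axis. It starts on the bench in the front line of loose things (between the robot and the tray).
- blue_jar_mid (a point): centre (half-way up) of the blue-capped white specimen jar, a loose upright cylinder 48 mm across and 56 mm tall, flat cap 48 mm across, about 100 g; z is its upright axis. Starts in the front line.
- green_bottle_mid (a point): centre (half-way up, 40 mm above its foot) of the brown bottle with a green cap, loose, 80 mm tall; the body is 40 mm across up to 48 mm above its foot, then narrows to a cap 28 mm across (the top 18 mm); about 90 g; z is its upright axis. Starts in the front line.
- pot_mid (a point): centre (half-way up) of the small flat white pot with a purple lid, loose, 46 mm across and 24 mm tall, about 40 g; z is its upright axis. Starts in the front line.
- black_jar_mid (a point): centre (half-way up) of the black-capped white jar, loose, 42 mm across and 62 mm tall, standing in the same front line; not part of the row. (A loose white roll of labels, 50 mm across and 25 mm tall, stands in that line too. The middles of neighbours in the line are at least 95 mm apart.)
- pad_left: round white paper pad, 64 mm across and 2.5 mm thick, lying fixed on the steel tray; its upper face is 6.5 mm above the bench. Origin: centre of its underside. z is up. The pad of the row farthest to the robot's left (+y); about 95 mm from the middle pad.
- pad_middle: round white paper pad, 64 mm across and 2.5 mm thick, lying fixed on the steel tray; its upper face is 6.5 mm above the bench. Origin: centre of its underside. z is up. The middle pad of the three.
- pad_right: round white paper pad, 64 mm across and 2.5 mm thick, lying fixed on the steel tray; its upper face is 6.5 mm above the bench. Origin: centre of its underside. z is up. The pad of the row farthest to the robot's right (-y); about 95 mm from the middle pad.
- rack: fixed white rack of nine tubes with yellow caps, 72 mm (its x) by 80 mm (its y) and 98 mm tall, standing at one end of the tray (either end), about 115 mm beyond the pad next to it. Origin: centre of its underside, 4 mm above the bench.
- tub: fixed round orange waste tub with a black hole in its lid, 90 mm across and 97 mm tall, standing at the other end of the tray, about 115 mm beyond the pad next to it. Origin: centre of its underside, 4 mm above the bench.
Not all that is in view belongs to the job. Several things look just like the part that bears pot_mid: the one meant starts farthest to the robot's right. What is shaped like the part that bears blue_jar_mid but turquoise is not meant.

How it is judged:
On the way, in this order (a step that is already met when the one before it is completed fails the run):
1. the red jar, the blue jar and the green bottle all stand on their pads (((horizontal distance between rack and pad_left below 0.2 m and horizontal distance between red_jar_mid and pad_left below 0.014 m and height (world z) of red_jar_mid between 0.0335 and 0.0415 m and angle between each of red_jar_mid, green_bottle_mid's own z axis and vertical below 0.1 rad and horizontal distance between green_bottle_mid and pad_right below 0.014 m and height (world z) of green_bottle_mid between 0.0425 and 0.0505 m) or (horizontal distance between rack and pad_right below 0.2 m and horizontal distance between red_jar_mid and pad_right below 0.014 m and height (world z) of red_jar_mid between 0.0335 and 0.0415 m and angle between each of red_jar_mid, green_bottle_mid's own z axis and vertical below 0.1 rad and horizontal distance between green_bottle_mid and pad_left below 0.014 m and height (world z) of green_bottle_mid between 0.0425 and 0.0505 m)) and horizontal distance between blue_jar_mid and pad_middle below 0.014 m and height (world z) of blue_jar_mid between 0.0305 and 0.0385 m and angle between blue_jar_mid's own z axis and vertical below 0.1 rad and linear speed of each of red_jar, blue_jar, green_bottle below 0.02 m/s), for 0.2 s.
2. the purple pot is set on the blue jar (((horizontal distance between rack and pad_left below 0.2 m and horizontal distance between red_jar_mid and pad_left below 0.014 m and height (world z) of red_jar_mid between 0.0335 and 0.0415 m and angle between each of red_jar_mid, green_bottle_mid's own z axis and vertical below 0.1 rad and horizontal distance between green_bottle_mid and pad_right below 0.014 m and height (world z) of green_bottle_mid between 0.0425 and 0.0505 m) or (horizontal distance between rack and pad_right below 0.2 m and horizontal distance between red_jar_mid and pad_right below 0.014 m and height (world z) of red_jar_mid between 0.0335 and 0.0415 m and angle between each of red_jar_mid, green_bottle_mid's own z axis and vertical below 0.1 rad and horizontal distance between green_bottle_mid and pad_left below 0.014 m and height (world z) of green_bottle_mid between 0.0425 and 0.0505 m)) and horizontal distance between blue_jar_mid and pad_middle below 0.014 m and height (world z) of blue_jar_mid between 0.0305 and 0.0385 m and angle between each of blue_jar_mid, pot_mid's own z axis and vertical below 0.1 rad and horizontal distance between pot_mid and blue_jar_mid below 0.012 m and z of pot_mid in the frame of blue_jar_mid between 0.036 and 0.044 m), for 0.2 s.
At the end, for the whole second after the job is handed in: Red jar on the pad by the rack, green bottle on the pad by the tub, blue jar on the middle pad: each within 14 mm of centre, pad height to 4 mm; purple pot on the blue cap within 12 mm of its centre, height to 4 mm; all upright to 0.1 rad and at rest (all of step 2 and linear speed of each of red_jar, blue_jar, green_bottle, pot below 0.02 m/s); the robot touches nothing.
It fails at once if the black-capped jar was moved by more than 20 mm (distance of black_jar_mid from where it was at the start of the episode above 0.02 m).
It also fails if it takes over 115 s, if anything falls off the work surface, if the arm or the gripper's body presses on something with over 40 N, if the wrist force passes 120 N, or if a joint passes its speed limit or range.

## Working session

There is one attempt and no reset: what is moved stays moved. The work goes in short steps, Python scripts to look and compute and a tool call to move; the robot and the scene stay as the last step left them, time stands still between calls to the robot, and variables do not carry over. Pictures are saved under pics/ and viewed, at most 14 in all, crops included, and the job is handed in when it is done.

Besides the shell and the picture viewer there is one more tool, called after "Request:" by a JSON object that holds its "fn" and its "kwargs". jog_arm: Moves the arm, as the interface text tells. Its arguments: {"type":"object","properties":{"targets":{"type":"array"}},"required":["targets"]}

```bash
mkdir -p pics; ls; python3 - <<'E'
from plant import *
import cv2,numpy as np
s=state();print(s['time'],s['tool_pos'],s['tool_rot'],s['gripper_width'])
for n in('top','scene'):
    p,d=grab_frame(n);np.savez(f'pics/{n}0.npz',p=p,d=d);cv2.imwrite(f'pics/{n}0.png',p[:,:,::-1]);print(n,camera_params(n))
print(camera_params('wrist'))
E
```

```text
pics
0.0 [0.28092656 0.55760698 0.2300836 ] [-3.67338490e-04  2.31304799e-01  9.72880803e-01 -9.47249846e-04] 0.9986150712485701
top {'fovy': 54.96399243018254, 'cx': 277.2886092263254, 'cy': 211.48139001981636, 'rvec': array([ 2.12131157, -2.14441868,  0.1213644 ]), 'tvec': array([0.13396683, 0.5120601 , 1.0035692 ])}
scene {'fovy': 47.91058755105925, 'cx': 279.7418682759587, 'cy': 214.9877908567687, 'rvec': array([ 2.2809155 ,  1.03249246, -0.33832895]), 'tvec': array([-0.42597745, -0.21760012,  1.53456082])}
{'fovy': 71.72434805128302, 'cx': 274.5598920118157, 'cy': 207.9726851278924, 'hand_eye': array([[-1.37148785e-04, -9.63462633e-01, -2.67842744e-01,
         6.71517596e-02],
       [ 9.99999944e-01, -4.99586349e-05, -3.32342396e-04,
        -1.58922728e-03],
       [ 3.06818422e-04, -2.67842775e-01,  9.63462586e-01,
        -1.41785491e-01],
       [ 0.00000000e+00,  0.00000000e+00,  0.00000000e+00,
         1.00000000e+00]])}
```

View pics/top0.png

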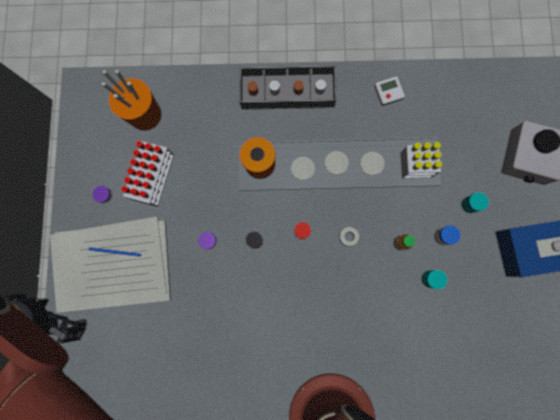

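View pics/scene0.png

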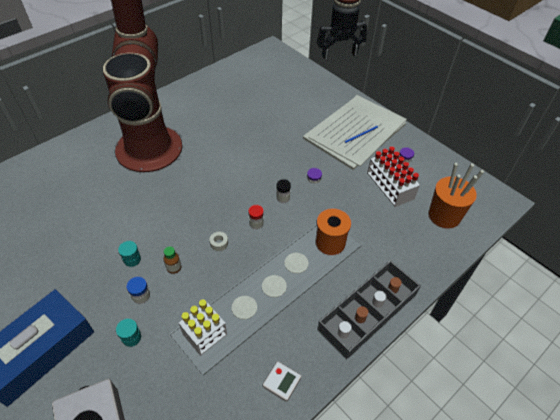

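The top picture shows the rack (yellow caps) at (424,158), right of the pads at (303,168), (337,162) and (372,163). The tub is at (258,155). The loose caps are red (302,231), green (407,242), blue (450,235) and black (254,240). The turquoise decoys are at (478,202) and (436,280).
The purple pots are at (206,240) and (101,194). The robot's right is image right, so the pot at (206,240) is the one meant. It also stands in the front line.

```bash
cat > h.py <<'E'
from plant import *
import cv2,numpy as np
from scipy.spatial.transform import Rotation as R
def cam(n,s=None):
    c=camera_params(n);f=210/np.tan(np.radians(c['fovy'])/2)
    if n=='wrist':
        q=s['tool_rot'];Rt=R.from_quat([q[1],q[2],q[3],q[0]]).as_matrix();H=c['hand_eye']
        return f,c['cx'],c['cy'],Rt@H[:3,:3],Rt@H[:3,3]+s['tool_pos']
    M=R.from_rotvec(c['rvec']).as_matrix()
    return f,c['cx'],c['cy'],M.T,-M.T@c['tvec']
def ray(k,u,v,z):
    f,cx,cy,M,o=k;d=M@np.array([(u-cx)/f,(v-cy)/f,1]);return o+d*(z-o[2])/d[2]
def blobs(p,lo,hi,amin=40):
    h=cv2.cvtColor(p,cv2.COLOR_RGB2HSV);m=cv2.inRange(h,np.array(lo),np.array(hi))
    cs=cv2.findContours(m,cv2.RETR_EXTERNAL,cv2.CHAIN_APPROX_NONE)[0]
    out=[]
    for c in cs:
        if cv2.contourArea(c)>=amin:
            (x,y),r=cv2.minEnclosingCircle(c);mm=cv2.moments(c)
            out.append((mm['m10']/mm['m00'],mm['m01']/mm['m00'],r,mm['m00']))
    return out
COL={'blue':((105,150,60),(122,255,255)),'purple':((126,90,50),(150,255,255)),'green':((50,120,50),(75,255,255)),'red':((0,190,80),(4,255,255)),'orange':((7,200,100),(17,255,255))}
E
python3 - <<'E'
from h import *
for n in('top','scene'):
    z=np.load(f'pics/{n}0.npz');p,d=z['p'],z['d'];k=cam(n)
    print(n,k[4])
    for c,h in(('blue',.056),('purple',.024),('green',.08),('red',.062),('orange',.101)):
        for b in blobs(p,*COL[c]):
            u,v=b[:2];dd=d[int(round(v)),int(round(u))];w=k[4]+k[3]@np.array([(u-k[1])/k[0],(v-k[2])/k[0],1])*dd
            print(c,np.round(b,1),np.round(ray(k,u,v,h),4),'depth z',w[2].round(3),'rad',round(b[2]*dd/k[0],4))
    if n=='top':
        for u,v in((303,168),(337,162),(372,163),(254,240),(424,158),(349,237)):print('px',u,v,p[v,u],ray(k,u,v,.0065).round(4))
        im=p[110:300,40:500];cv2.imwrite('pics/crop.png',cv2.resize(p[130:270,180:340],None,fx=5,fy=4.28,interpolation=cv2.INTER_CUBIC)[:,:,::-1])
        g=cv2.cvtColor(p,cv2.COLOR_RGB2HSV)
        m=((g[:,:,1]<45)&(g[:,:,2]>135)).astype('uint8');m[:145]=0;m[185:]=0;m[:,:285]=0;m[:,392:]=0
        for c in cv2.findContours(m,0,1)[0]:
            if cv2.contourArea(c)>100:
                e=cv2.fitEllipse(c);print('pad',np.round(e[0],1),np.round(e[1],1),ray(k,*e[0],.0065).round(4))
E
```

```text
top [0.3641138  0.09801389 1.07010196]
blue [449.6 234.5  10.  262.5] [ 0.4475 -0.3002  0.056 ] depth z 0.056 rad 0.0248
blue [ 533.8  248.2   33.4 1651.5] [ 0.4114 -0.5021  0.056 ] depth z 0.075 rad 0.0805
purple [206.7 239.9   8.8 217. ] [0.4431 0.3136 0.024 ] depth z 0.024 rad 0.0229
purple [100.7 193.7   8.8 211.5] [0.5698 0.6005 0.024 ] depth z 0.02 rad 0.0235
green [408.3 240.8   5.9  89.5] [ 0.4313 -0.1905  0.08  ] depth z 0.078 rad 0.0143
red [301.9 230.2   6.7 119. ] [0.4619 0.0666 0.062 ] depth z 0.059 rad 0.0169
orange [256.3 155.4  17.3 781.5] [0.6456 0.1774 0.101 ] depth z 0.1 rad 0.0429
orange [132.4 101.5  21.  891. ] [0.7933 0.4945 0.101 ] depth z 0.108 rad 0.0533
px 303 168 [147 149 145] [0.6359 0.0589 0.0065]
px 337 162 [151 152 147] [ 0.651  -0.033   0.0065]
px 372 163 [152 154 147] [ 0.6466 -0.1267  0.0065]
px 254 240 [50 47 53] [0.4429 0.1915 0.0065]
px 424 158 [53 45 22] [ 0.6581 -0.2659  0.0065]
px 349 237 [101 106 110] [ 0.448  -0.0583  0.0065]
pad [302.6 167.8] [21.9 23.1] [0.6365 0.06   0.0065]
pad [372.1 162.7] [22.1 22.7] [ 0.6473 -0.127   0.0065]
pad [336.2 162.1] [22.1 22.6] [ 0.6508 -0.0309  0.0065]
scene [ 1.11082052 -0.44014279  1.07519097]
blue [  38.9  333.    57.4 2803. ] [ 0.4161 -0.5344  0.056 ] depth z 0.077 rad 0.1279
blue [136.4 285.9   9.8 263. ] [ 0.4546 -0.304   0.056 ] depth z 0.055 rad 0.0241
purple [314.  173.6   7.2 126. ] [0.4482 0.311  0.024 ] depth z 0.028 rad 0.0218
purple [406.7 152.7   7.  106. ] [0.5759 0.5987 0.024 ] depth z 0.024 rad 0.0222
green [169.1 252.    5.7  83. ] [ 0.4392 -0.1946  0.08  ] depth z 0.079 rad 0.0143
red [255.7 211.2   6.8 115.5] [0.4691 0.0634 0.062 ] depth z 0.062 rad 0.0187
orange [333.7 222.2  16.1 609.5] [0.6549 0.174  0.101 ] depth z 0.1 rad 0.0421
orange [453.2 194.4  19.9 441. ] [0.8026 0.4913 0.101 ] depth z 0.11 rad 0.0542
```

View pics/crop.png

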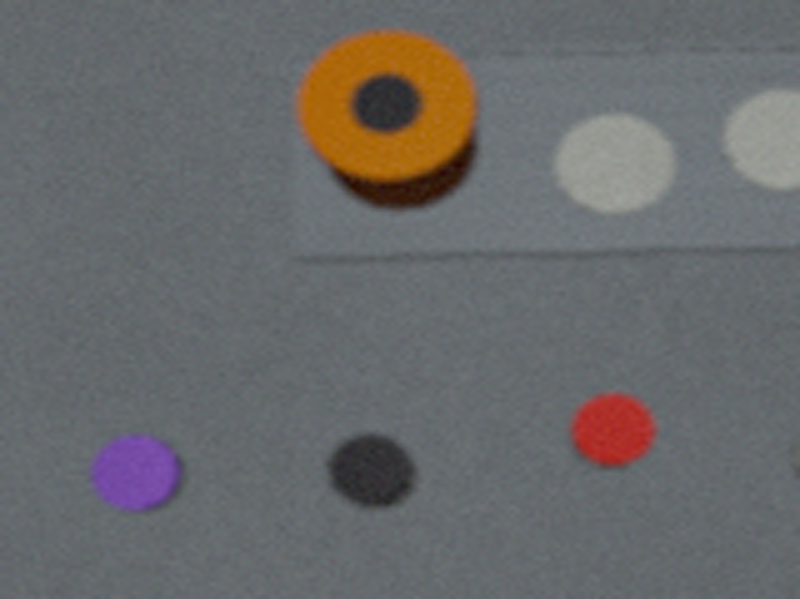

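The crop confirms the row: purple pot at (136,472), black jar at (372,470), red jar at (613,428) and the tub, in enlarged pixels. The left purple decoy is farther to the robot's left. I'll move to a look pose with tool x = world +y and tool y = world +x.

Request:
{"fn": "jog_arm", "kwargs": {"targets": [[[-9,-8,-4.8],[0,0,4],100],[[-9,-8,-4.8],[0,0,7.9],100],[[-9,-8,-4.8],[0,0,7.9],100],[[-9,-8,-4.8],[0,0,7.9],100],[[-9,-8,-4.8],[0,0,7.9],100],[[-9,-8,-4.8],[0,0,7.9],100],[[-9,-8,-4.8],[0,0,7.9],100],[[-9,-8,-4.8],[0,0,7.9],100]]}}

```text
time: 1.1
tool_pos: [0.3917, 0.2787, 0.3504]
tool_rot: [-0.0, 0.706, 0.709, -0.001]
contact_force: [-0.2, 0.6, -0.5]
gripper_width: 0.999
grasp_force: 0.0
```

Request:
{"fn": "jog_arm", "kwargs": {"targets": [[[-12,4.4,0],[0,0,0.03],100],[[-12,4.4,0],[0,0,0.03],100],[[-12,4.4,0],[0,0,0.03],100],[[-12,4.4,0],[0,0,0.03],100],[[-12,4.4,0],[0,0,0.03],100],[[-12,4.4,0],[0,0,0.03],100],[[-12,4.4,0],[0,0,0.03],100]]}}

```text
time: 1.98
tool_pos: [0.5024, -0.0208, 0.3504]
tool_rot: [-0.001, 0.708, 0.706, -0.0]
contact_force: [0.8, 0.1, 0.1]
gripper_width: 1.001
grasp_force: 0.0
```

```bash
cat > look.py <<'E'
from h import *
import sys
s=state();p,d=grab_frame('wrist');cv2.imwrite(f'pics/{sys.argv[1]}.png',p[:,:,::-1])
k=cam('wrist',s);print(s['time'],s['tool_pos'].round(4),'cam',k[4].round(3))
def rep(n,u,v,h,r):
    dd=d[int(round(v)),int(round(u))];w=k[4]+k[3]@np.array([(u-k[1])/k[0],(v-k[2])/k[0],1])*dd
    q=ray(k,u,v,h);print(n,np.round((u,v),1),q[:2].round(4),'depth z',w[2].round(3),'rad',round(r*dd/k[0],4),'shift',np.round([(q[1]-s['tool_pos'][1])/.025,(q[0]-s['tool_pos'][0])/.025],2))
# caps segmented by colour AND depth-height so the sides do not count
v,u=np.mgrid[:420,:560];P=k[4]+(np.stack([(u-k[1])/k[0],(v-k[2])/k[0],np.ones_like(u)],-1)*d[...,None])@k[3].T;Z=P[...,2]
g=cv2.cvtColor(p,cv2.COLOR_RGB2HSV)
zo=float(sys.argv[2]) if len(sys.argv)>2 else 0
for c,h in(('blue',.056),('purple',.024),('green',.08),('red',.062),('orange',.101)):
    h+=zo;m=cv2.inRange(g,*map(np.array,COL[c]))&((abs(Z-h)<.006).astype('uint8')*255);m=cv2.medianBlur(m,5)
    for q in cv2.findContours(m,0,1)[0]:
        if cv2.contourArea(q)>150:
            e=cv2.fitEllipse(q);rep(c,*e[0],h,sum(e[1])/4)
m=((g[...,1]<45)&(g[...,2]>135)&(abs(Z-.0065)<.008)).astype('uint8');m=cv2.medianBlur(m,5)
for q in cv2.findContours(m,0,1)[0]:
    if cv2.contourArea(q)>300:
        e=cv2.fitEllipse(q)
        if max(e[1])<1.4*min(e[1]):rep('pad',*e[0],.0065,sum(e[1])/4)
E
python3 look.py w1
```

```text
1.975 [ 0.5024 -0.0208  0.3504] cam [0.503 0.045 0.492]
blue [245.6 329.4] [ 0.4502 -0.2977] depth z 0.056 rad 0.0193 shift [-11.08  -2.09]
green [231.7 283. ] [ 0.4334 -0.1925] depth z 0.079 rad 0.0121 shift [-6.87 -2.76]
red [247.9 113.4] [0.4643 0.0643] depth z 0.063 rad 0.0198 shift [ 3.41 -1.52]
orange [399.1  22.9] [0.6499 0.1644] depth z 0.101 rad 0.04 shift [7.41 5.9 ]
pad [357.6 228.8] [ 0.6484 -0.1279] depth z 0.006 rad 0.0302 shift [-4.28  5.84]
pad [364.1 174.8] [ 0.6521 -0.0318] depth z 0.006 rad 0.031 shift [-0.44  5.99]
pad [359.6 117.9] [0.6375 0.0595] depth z 0.005 rad 0.0322 shift [3.21 5.41]
```

View pics/w1.png

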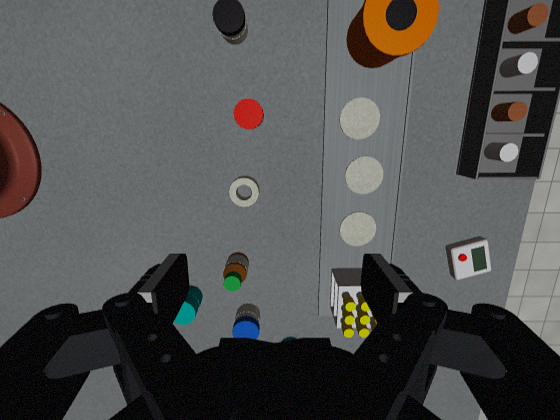

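The wrist view shows red (248,113), ring (244,192), green (232,283), blue (246,329), black (230,20) and the pads at (360,118), (364,175) and (358,229). Heights and radii match the given sizes, so I'll pick the red jar.

Request:
{"fn": "jog_arm", "kwargs": {"targets": [[[3.4,-1.52,5],[0,0,0],100],[[3.4,-1.52,9.2],[0,0,0],100],[[3.4,-1.52,9.2],[0,0,0],100],[[3.4,-1.52,9.2],[0,0,0],100],[[3.4,-1.52,9.2],[0,0,0],100],[[3.4,-1.52,11.5],[0,0,0],100],[[3.4,-1.52,13.3],[0,0,0],100],[[3.4,-1.52,13.3],[0,0,0],100]]}}

```text
time: 3.02
tool_pos: [0.4639, 0.0639, 0.0184]
tool_rot: [-0.001, 0.708, 0.706, -0.001]
contact_force: [0.1, -0.3, -0.2]
gripper_width: 1.0
grasp_force: 0.0
```

Request:
{"fn": "jog_arm", "kwargs": {"targets": [[[0,0,0],[0,0,0],20],[[0,0,0],[0,0,0],20],[[0,0,0],[0,0,0],20],[[0,0,0],[0,0,0],20],[[0,0,0],[0,0,0],20],[[0,0,0],[0,0,0],20]]}}

```text
time: 3.78
tool_pos: [0.467, 0.0635, 0.0218]
tool_rot: [0.002, 0.708, 0.706, 0.002]
contact_force: [-3.0, 0.2, 8.6]
gripper_width: 0.476
grasp_force: 59.1
```

Request:
{"fn": "jog_arm", "kwargs": {"targets": [[[0,0,-2],[0,0,0],20],[[0,0,-4],[0,0,0],20],[[-3,3,-4.5],[0,0,0],20],[[-5,5,-4.5],[0,0,0],20],[[-7.69,7.36,-4.5],[0,0,0],20],[[-7.69,7.36,-4.5],[0,0,0],20],[[-7.69,7.36,-4.5],[0,0,0],20],[[-7.69,7.36,-4.5],[0,0,0],20]]}}

```text
time: 4.78
tool_pos: [0.6483, -0.1299, 0.1316]
tool_rot: [-0.0, 0.709, 0.706, 0.0]
contact_force: [-0.0, -0.1, -0.7]
gripper_width: 0.475
grasp_force: 60.8
```

```bash
python3 look.py w2
```

```text
4.775 [ 0.6483 -0.1299  0.1316] cam [ 0.648 -0.064  0.273]
green [  5.5 306.5] [ 0.4426 -0.1946] depth z 0.08 rad 0.0081 shift [-2.59 -8.23]
pad [275.6 191.5] [ 0.6491 -0.122 ] depth z 0.006 rad 0.029 shift [0.32 0.03]
pad [278.5  87.8] [ 0.6519 -0.0314] depth z 0.005 rad 0.0331 shift [3.94 0.14]
```

View pics/w2.png

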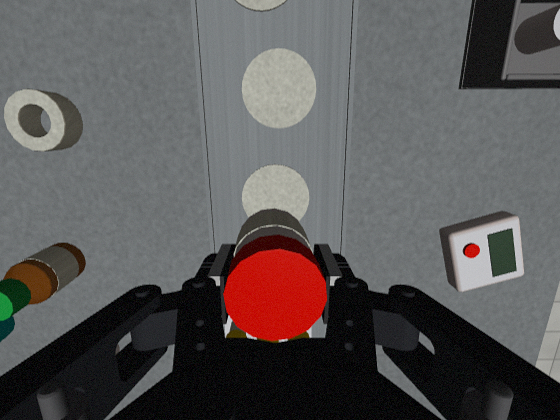

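The jar is held upright with its cap at about (276,290). The right pad is partly visible at (276,190).

```bash
cat > held.py <<'E'
from h import *
import sys
c=sys.argv[1];hgt=float(sys.argv[2])
s=state();p,d=grab_frame('wrist');k=cam('wrist',s);g=cv2.cvtColor(p,cv2.COLOR_RGB2HSV)
m=cv2.medianBlur(cv2.inRange(g,*map(np.array,COL[c])),5)
q=max(cv2.findContours(m,0,1)[0],key=lambda q:cv2.contourArea(q)*(cv2.boundingRect(q)[1]>120));M=np.zeros_like(m);cv2.drawContours(M,[q],-1,255,-1)
v,u=np.nonzero((M>0)&(d>0));dd=d[v,u];P=k[4]+(np.stack([(u-k[1])/k[0],(v-k[2])/k[0],np.ones(len(u))],-1)*dd[:,None])@k[3].T
zt=np.percentile(P[:,2],90);T=P[abs(P[:,2]-np.median(P[P[:,2]>zt-.006,2]))<.004]
(cx,cy),r=cv2.minEnclosingCircle((T[:,:2]*1000).astype('float32'))
A=np.c_[T[:,:2]-T[:,:2].mean(0),np.ones(len(T))];co=np.linalg.lstsq(A,T[:,2],rcond=None)[0]
print('t',s['time'],'tcp',s['tool_pos'].round(4),'cap top z',co[2].round(4),'centre',round(cx,1),round(cy,1),'mean',T.mean(0).round(4),'r',round(r,1),'slope',co[:2].round(3),'bottom z',(co[2]-hgt).round(4))
E
python3 held.py red .062
```

```text
t 4.825 tcp [ 0.6476 -0.1287  0.1314] cap top z 0.1711 centre 647.9 -128.0 mean [ 0.6476 -0.1268  0.1711] r 21.3 slope [-0.035  0.002] bottom z 0.1091
```

Request:
{"fn": "jog_arm", "kwargs": {"targets": [[[0,0,2],[0,0,0],20],[[0,0,3.4],[0,0,0],20],[[0,0,3.8],[0,0,0],20],[[0,0,4.08],[0,0,0],20],[[0,0,4.08],[0,0,0],20],[[0,0,4.08],[0,0,0],20],[[0,0,4.08],[0,0,0],60]]}}

```text
time: 5.75
tool_pos: [0.6491, -0.1297, 0.0308]
tool_rot: [0.001, 0.708, 0.706, 0.001]
contact_force: [-0.8, 0.3, -1.1]
gripper_width: 0.598
grasp_force: 0.0
```

Request:
{"fn": "jog_arm", "kwargs": {"targets": [[[0,0,0],[0,0,0],100],[[0,0,0],[0,0,0],100],[[0,0,0],[0,0,0],100],[[0,0,-1.5],[0,0,0],100],[[0,0,-3.5],[0,0,0],100],[[0,0,-5.5],[0,0,0],100]]}}

```text
time: 6.5
tool_pos: [0.6478, -0.1293, 0.1679]
tool_rot: [-0.0, 0.708, 0.706, -0.0]
contact_force: [-0.1, 0.0, 0.0]
gripper_width: 0.996
grasp_force: 0.0
```

```bash
python3 look.py w3 .0065;  python3 held.py red .062
```

```text
6.5 [ 0.6478 -0.1293  0.1679] cam [ 0.648 -0.063  0.31 ]
red [274.6 205.1] [ 0.6475 -0.1277] depth z 0.068 rad 0.0197 shift [ 0.06 -0.01]
pad [275.5 189.8] [ 0.6485 -0.1274] depth z 0.067 rad 0.0234 shift [0.07 0.03]
pad [278.8  93.4] [ 0.6519 -0.0315] depth z 0.005 rad 0.0328 shift [3.91 0.17]
t 6.55 tcp [ 0.6519 -0.1305  0.1774] cap top z 0.0676 centre 647.5 -128.4 mean [ 0.6475 -0.128   0.0676] r 20.6 slope [ 0.002 -0.001] bottom z 0.0056
```

Red stands at (647.5, -128) mm, within 1 mm of its pad centre. Next is the green bottle.

Request:
{"fn": "jog_arm", "kwargs": {"targets": [[[-2.58,-8.6,0],[0,0,0],100],[[-2.58,-8.6,0],[0,0,0],100],[[-2.58,-8.6,0],[0,0,0],100],[[-2.58,-8.6,0],[0,0,0],100],[[-2.58,-8.6,0],[0,0,0],100],[[-2.58,-8.6,0],[0,0,0],100]]}}

```text
time: 7.35
tool_pos: [0.4333, -0.1932, 0.1667]
tool_rot: [0.0, 0.708, 0.706, 0.0]
contact_force: [0.5, -0.3, -0.1]
gripper_width: 1.0
grasp_force: 0.0
```

```bash
python3 look.py w4
```

```text
7.35 [ 0.4333 -0.1932  0.1667] cam [ 0.433 -0.127  0.309]
blue [291.  309.2] [ 0.4492 -0.3024] depth z 0.056 rad 0.0215 shift [-4.37  0.64]
green [274.4 210.8] [ 0.433  -0.1931] depth z 0.078 rad 0.013 shift [ 0.   -0.01]
red [539.5 128.6] [ 0.6505 -0.129 ] depth z 0.067 rad 0.0191 shift [2.57 8.69]
pad [488.8 126.9] [ 0.648  -0.1276] depth z 0.036 rad 0.0271 shift [2.62 8.59]
pad [511.6  25. ] [ 0.6515 -0.0374] depth z 0.005 rad 0.0308 shift [6.23 8.73]
```

View pics/w4.png

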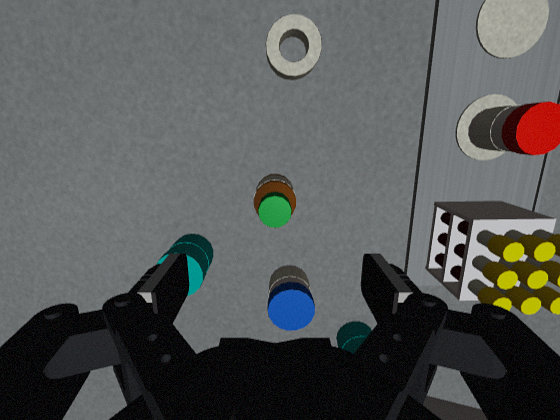

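The green cap at (274,211) is centred under the tool, with the blue jar at (291,309). Descending onto the bottle.

Request:
{"fn": "jog_arm", "kwargs": {"targets": [[[0,0,2.5],[0,0,0],100],[[0,0,4.5],[0,0,0],100],[[0,0,5.5],[0,0,0],100],[[0,0,6.1],[0,0,0],100],[[0,0,6.1],[0,0,0],100],[[0,0,6.1],[0,0,0],100]]}}

```text
time: 8.15
tool_pos: [0.4342, -0.1938, 0.0157]
tool_rot: [0.001, 0.708, 0.706, 0.0]
contact_force: [0.2, -0.8, 0.5]
gripper_width: 1.003
grasp_force: 0.0
```

Request:
{"fn": "jog_arm", "kwargs": {"targets": [[[0,0,0],[0,0,0],20],[[0,0,0],[0,0,0],20],[[0,0,0],[0,0,0],20],[[0,0,0],[0,0,0],20],[[0,0,0],[0,0,0],20],[[0,0,0],[0,0,0],20]]}}

```text
time: 8.9
tool_pos: [0.4336, -0.1936, 0.0152]
tool_rot: [0.001, 0.708, 0.706, 0.0]
contact_force: [-0.9, 0.0, 5.5]
gripper_width: 0.451
grasp_force: 60.9
```

Request:
{"fn": "jog_arm", "kwargs": {"targets": [[[0,0,-2],[0,0,0],20],[[0,0,-4],[0,0,0],20],[[3,2,-4.6],[0,0,0],20],[[5,4,-4.6],[0,0,0],20],[[7,6,-4.6],[0,0,0],20],[[10.12,8.16,-4.6],[0,0,0],20],[[10.12,8.16,-4.6],[0,0,0],20],[[10.12,8.16,-4.6],[0,0,0],20]]}}

```text
time: 9.9
tool_pos: [0.6385, 0.0622, 0.128]
tool_rot: [-0.001, 0.707, 0.707, -0.0]
contact_force: [-0.8, -0.1, -0.8]
gripper_width: 0.453
grasp_force: 60.8
```

Request:
{"fn": "jog_arm", "kwargs": {"targets": [[[0,0,0],[0,0,0],20],[[0,0,0],[0,0,0],20],[[0,0,0],[0,0,0],20]]}}

```text
time: 10.28
tool_pos: [0.637, 0.0579, 0.1292]
tool_rot: [-0.0, 0.709, 0.705, -0.0]
contact_force: [-0.7, -0.7, -1.2]
gripper_width: 0.452
grasp_force: 60.8
```

```bash
python3 look.py w5;python3 held.py green .08
```

```text
10.275 [0.637  0.0579 0.1292] cam [0.637 0.124 0.271]
orange [299.8  47.2] [0.6506 0.1644] depth z 0.101 rad 0.0391 shift [4.26 0.54]
pad [265.5 169. ] [0.6286 0.0873] depth z 0.004 rad 0.0674 shift [ 1.18 -0.33]
t 10.325 tcp [0.6372 0.058  0.1294] cap top z 0.1932 centre 636.9 59.9 mean [0.6372 0.0645 0.1932] r 13.3 slope [-0.003  0.002] bottom z 0.1132
```

View pics/w5.png

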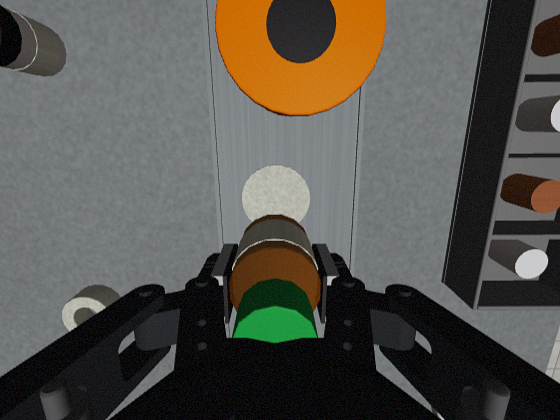

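The bottle is held upright over the left pad, which shows at (276,197). Lowering it.

Request:
{"fn": "jog_arm", "kwargs": {"targets": [[[0,0,2],[0,0,0],20],[[0,0,3.4],[0,0,0],20],[[0,0,3.9],[0,0,0],20],[[0,0,4.27],[0,0,0],20],[[0,0,4.27],[0,0,0],20],[[0,0,4.27],[0,0,0],20],[[0,0,4.27],[0,0,0],60]]}}

```text
time: 11.25
tool_pos: [0.6388, 0.0592, 0.0241]
tool_rot: [0.001, 0.708, 0.706, 0.001]
contact_force: [-0.5, -0.2, -1.3]
gripper_width: 0.6
grasp_force: 0.0
```

Request:
{"fn": "jog_arm", "kwargs": {"targets": [[[0,0,0],[0,0,0],100],[[0,0,0],[0,0,0],100],[[0,0,0],[0,0,0],100],[[0,0,-1.5],[0,0,0],100],[[0,0,-3.5],[0,0,0],100],[[0,0,-5.9],[0,0,0],100],[[0,0,-5.9],[0,0,0],100]]}}

```text
time: 12.12
tool_pos: [0.6418, 0.0591, 0.178]
tool_rot: [0.005, 0.708, 0.706, 0.005]
contact_force: [-0.1, -0.2, -0.7]
gripper_width: 1.0
grasp_force: 0.0
```

```bash
python3 look.py w6 .0065;  python3 held.py green .08
```

```text
12.125 [0.6418 0.0591 0.178 ] cam [0.64  0.125 0.32 ]
green [269.8 209. ] [0.6388 0.0594] depth z 0.086 rad 0.013 shift [ 0.01 -0.12]
pad [281.5 264.6] [ 0.6518 -0.0316] depth z 0.005 rad 0.0304 shift [-3.63  0.4 ]
pad [268.8 189.3] [0.6375 0.0594] depth z 0.066 rad 0.0243 shift [ 0.01 -0.17]
t 12.175 tcp [0.6398 0.0592 0.174 ] cap top z 0.0855 centre 638.8 59.0 mean [0.6388 0.0592 0.0855] r 13.7 slope [-0.006 -0.001] bottom z 0.0055
```

Green stands at (638.8, 59.2) mm on its pad. Next is the blue jar.

Request:
{"fn": "jog_arm", "kwargs": {"targets": [[[-14.4,-7.55,0],[0,0,0],100],[[-14.4,-7.55,0],[0,0,0],100],[[-14.4,-7.55,0],[0,0,0],100],[[-14.4,-7.55,0],[0,0,0],100],[[-14.4,-7.55,0],[0,0,0],100],[[-14.4,-7.55,0],[0,0,0],100],[[-14.4,-7.55,0],[0,0,0],100],[[-14.4,-7.55,0],[0,0,0],100]]}}

```text
time: 13.22
tool_pos: [0.4458, -0.3009, 0.1675]
tool_rot: [-0.002, 0.71, 0.705, -0.0]
contact_force: [-0.0, 0.1, 0.2]
gripper_width: 1.005
grasp_force: 0.0
```

Request:
{"fn": "jog_arm", "kwargs": {"targets": [[[0,0,0],[0,0,0],100],[[0,0,0],[0,0,0],100]]}}

```text
time: 13.48
tool_pos: [0.4481, -0.2989, 0.1693]
tool_rot: [-0.001, 0.708, 0.707, 0.0]
contact_force: [-0.6, -0.0, -0.6]
gripper_width: 0.996
grasp_force: 0.0
```

```bash
python3 look.py w7
```

```text
13.475 [ 0.4481 -0.2989  0.1693] cam [ 0.448 -0.233  0.311]
blue [276.1 207.2] [ 0.4492 -0.3029] depth z 0.056 rad 0.0226 shift [-0.16  0.04]
red [546.4   3.4] [ 0.6504 -0.1443] depth z 0.068 rad 0.0066 shift [6.18 8.09]
pad [489.2  18.4] [ 0.6459 -0.1364] depth z 0.027 rad 0.0242 shift [6.5  7.91]
```

View pics/w7.png

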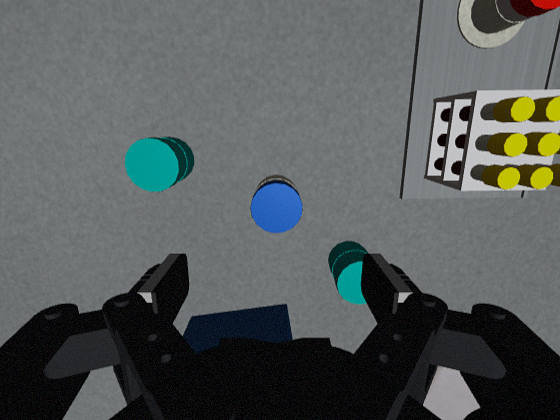

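Blue (276,207) is under the tool. The turquoise decoys at (155,163) and (358,283) clear the fingers.

Request:
{"fn": "jog_arm", "kwargs": {"targets": [[[-0.12,0.02,2.5],[0,0,0],90],[[-0.12,0.02,4.5],[0,0,0],90],[[-0.12,0.02,5.6],[0,0,0],90],[[-0.12,0.02,6.2],[0,0,0],90],[[-0.12,0.02,6.2],[0,0,0],90],[[-0.12,0.02,6.2],[0,0,0],90]]}}

```text
time: 14.28
tool_pos: [0.4495, -0.304, 0.0168]
tool_rot: [0.001, 0.708, 0.706, 0.0]
contact_force: [0.1, 0.3, -0.1]
gripper_width: 0.903
grasp_force: 0.0
```

Request:
{"fn": "jog_arm", "kwargs": {"targets": [[[0,0,0],[0,0,0],25],[[0,0,0],[0,0,0],25],[[0,0,0],[0,0,0],25],[[0,0,0],[0,0,0],25],[[0,0,0],[0,0,0],25],[[0,0,0],[0,0,0],25]]}}

```text
time: 15.02
tool_pos: [0.4491, -0.304, 0.0166]
tool_rot: [0.001, 0.708, 0.706, 0.0]
contact_force: [-0.3, 0.8, 6.7]
gripper_width: 0.548
grasp_force: 60.8
```

Request:
{"fn": "jog_arm", "kwargs": {"targets": [[[0,0,-2.4],[0,0,0],25],[[0,0,-4.6],[0,0,0],25],[[3,1,-4.8],[0,0,0],25],[[5,2.6,-4.8],[0,0,0],25],[[7,4.4,-4.8],[0,0,0],25],[[9,6.3,-4.8],[0,0,0],25],[[10.88,8.11,-4.8],[0,0,0],25],[[10.88,8.11,-4.8],[0,0,0],25]]}}

```text
time: 16.02
tool_pos: [0.6532, -0.0292, 0.1345]
tool_rot: [-0.0, 0.707, 0.707, 0.0]
contact_force: [0.2, 0.3, -0.5]
gripper_width: 0.542
grasp_force: 62.1
```

Request:
{"fn": "jog_arm", "kwargs": {"targets": [[[0,0,0],[0,0,0],25],[[0,0,0],[0,0,0],25],[[0,0,0],[0,0,0],25],[[0,0,0],[0,0,0],25]]}}

```text
time: 16.52
tool_pos: [0.6514, -0.0328, 0.1351]
tool_rot: [-0.0, 0.709, 0.705, -0.0]
contact_force: [-0.1, 0.5, -1.1]
gripper_width: 0.544
grasp_force: 62.1
```

```bash
python3 look.py w8 .0065;python3 held.py blue .056
```

```text
16.525 [ 0.6514 -0.0328  0.1351] cam [0.652 0.033 0.277]
green [253.7  84.4] [0.6389 0.0584] depth z 0.086 rad 0.0138 shift [ 3.65 -0.5 ]
t 16.575 tcp [ 0.6515 -0.0326  0.1352] cap top z 0.1737 centre 651.5 -33.5 mean [ 0.6514 -0.031   0.1737] r 24.8 slope [0.004 0.002] bottom z 0.1177
```

View pics/w8.png

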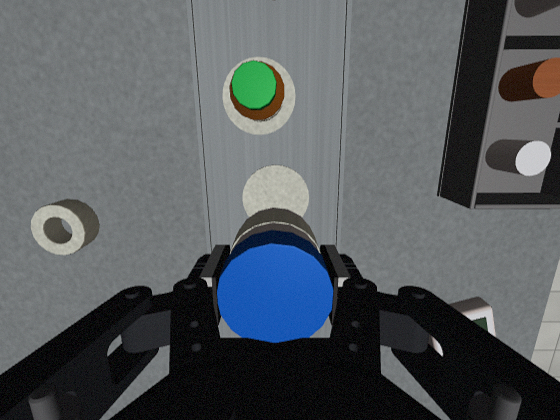

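Request:
{"fn": "jog_arm", "kwargs": {"targets": [[[0.04,0,2],[0,0,0],25],[[0.04,0,3.6],[0,0,0],25],[[0.04,0,4.1],[0,0,0],25],[[0.04,0,4.46],[0,0,0],25],[[0.04,0,4.46],[0,0,0],25],[[0.04,0,4.46],[0,0,0],25],[[0.04,0,4.46],[0,0,0],70]]}}

```text
time: 17.5
tool_pos: [0.6531, -0.031, 0.0253]
tool_rot: [0.001, 0.708, 0.706, 0.001]
contact_force: [-0.2, -0.0, -0.0]
gripper_width: 0.699
grasp_force: 0.0
```

Request:
{"fn": "jog_arm", "kwargs": {"targets": [[[0,0,0],[0,0,0],100],[[0,0,0],[0,0,0],100],[[0,0,0],[0,0,0],100],[[0,0,-1.5],[0,0,0],100],[[0,0,-3.5],[0,0,0],100],[[0,0,-5.9],[0,0,0],100],[[0,0,-5.9],[0,0,0],100],[[0,0,-5.9],[0,0,0],100]]}}

```text
time: 18.5
tool_pos: [0.6517, -0.0308, 0.1709]
tool_rot: [-0.0, 0.708, 0.706, -0.0]
contact_force: [0.4, -0.3, -1.4]
gripper_width: 1.0
grasp_force: 0.0
```

```bash
python3 look.py w9 .0065;  python3 held.py blue .056
```

```text
18.5 [ 0.6517 -0.0308  0.1709] cam [0.652 0.035 0.313]
blue [276.6 203.3] [ 0.6534 -0.0301] depth z 0.062 rad 0.0227 shift [0.03 0.07]
green [256.8  94. ] [0.6389 0.0585] depth z 0.087 rad 0.0136 shift [ 3.57 -0.51]
red [270.6 302.9] [ 0.6474 -0.1272] depth z 0.068 rad 0.0187 shift [-3.85 -0.17]
pad [272.2 271.7] [ 0.6485 -0.127 ] depth z 0.042 rad 0.0247 shift [-3.85 -0.13]
pad [275.3 192.8] [ 0.6524 -0.0329] depth z 0.062 rad 0.0247 shift [-0.08  0.03]
pad [260.3 101.4] [0.6377 0.0599] depth z 0.087 rad 0.0241 shift [ 3.63 -0.56]
t 18.55 tcp [ 0.651  -0.0307  0.1693] cap top z 0.0616 centre 653.3 -31.0 mean [ 0.6535 -0.0305  0.0616] r 23.7 slope [ 0.001 -0.002] bottom z 0.0056
```

All three stand within 2 mm of their pads. Now I'll hover over the purple pot.

Request:
{"fn": "jog_arm", "kwargs": {"targets": [[[13.72,-8.26,0],[0,0,0],100],[[13.72,-8.26,0],[0,0,0],100],[[13.72,-8.26,0],[0,0,0],100],[[13.72,-8.26,0],[0,0,0],100],[[13.72,-8.26,0],[0,0,0],100],[[13.72,-8.26,0],[0,0,0],100],[[13.72,-8.26,0],[0,0,0],100],[[13.72,-8.26,0],[0,0,0],100]]}}

```text
time: 19.6
tool_pos: [0.4446, 0.3136, 0.1689]
tool_rot: [-0.001, 0.707, 0.707, -0.002]
contact_force: [0.1, -0.6, -0.1]
gripper_width: 1.002
grasp_force: 0.0
```

Request:
{"fn": "jog_arm", "kwargs": {"targets": [[[0,0,0],[0,0,0],100],[[0,0,0],[0,0,0],100],[[0,0,0],[0,0,0],100]]}}

```text
time: 19.98
tool_pos: [0.4471, 0.312, 0.1709]
tool_rot: [0.0, 0.709, 0.705, -0.0]
contact_force: [-0.2, -0.5, 1.3]
gripper_width: 0.999
grasp_force: 0.0
```

```bash
python3 look.py w10
```

```text
19.975 [0.4471 0.312  0.1709] cam [0.447 0.378 0.313]
purple [271.5 192. ] [0.4439 0.3145] depth z 0.024 rad 0.0218 shift [ 0.1  -0.13]
orange [540.4 332.5] [0.6748 0.2069] depth z 0.101 rad 0.0105 shift [-4.2   9.11]
```

View pics/w10.png

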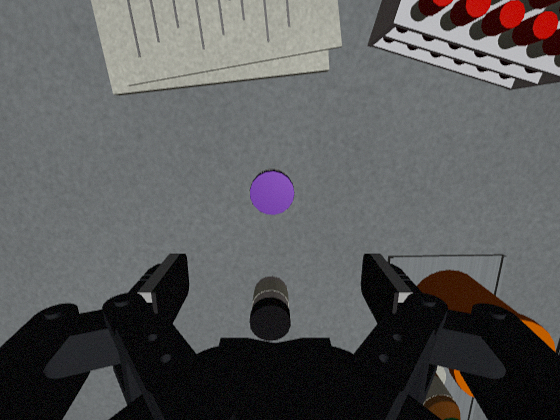

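The purple pot (272,192) stands alone; the black jar at (270,315) is 120 mm away. Descending.

Request:
{"fn": "jog_arm", "kwargs": {"targets": [[[0.1,-0.1,2.5],[0,0,0],100],[[0.1,-0.1,4.7],[0,0,0],90],[[0.1,-0.1,6],[0,0,0],80],[[0.1,-0.1,6.75],[0,0,0],75],[[0.1,-0.1,6.75],[0,0,0],70],[[0.1,-0.1,6.75],[0,0,0],70],[[0.1,-0.1,6.75],[0,0,0],70]]}}

```text
time: 20.9
tool_pos: [0.4455, 0.3161, 0.0043]
tool_rot: [0.001, 0.708, 0.706, 0.002]
contact_force: [0.2, 0.7, -0.1]
gripper_width: 0.699
grasp_force: 0.0
```

```bash
python3 look.py w11
```

```text
20.9 [0.4455 0.3161 0.0043] cam [0.445 0.382 0.146]
purple [271.6 276. ] [0.4439 0.3152] depth z 0.024 rad 0.0211 shift [-0.03 -0.07]
```

View pics/w11.png

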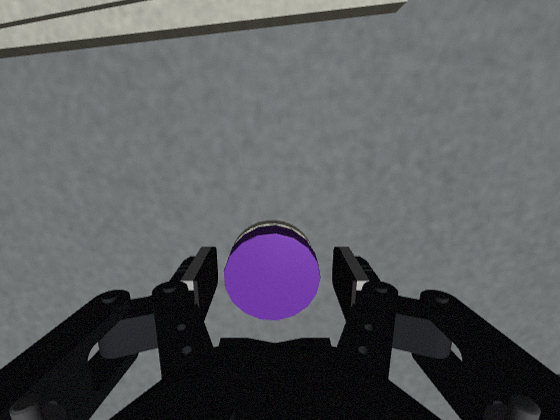

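The fingers straddle the pot at (272,276). I'll go slightly lower, then close.

Request:
{"fn": "jog_arm", "kwargs": {"targets": [[[0,-0.05,0.16],[0,0,0],68],[[0,-0.05,0.16],[0,0,0],65],[[0,-0.05,0.16],[0,0,0],62]]}}

```text
time: 21.32
tool_pos: [0.4427, 0.3153, -0.0018]
tool_rot: [-0.0, 0.708, 0.706, -0.0]
contact_force: [0.3, -0.3, 0.5]
gripper_width: 0.614
grasp_force: 0.0
```

Request:
{"fn": "jog_arm", "kwargs": {"targets": [[[0,0,0],[0,0,0],30],[[0,0,0],[0,0,0],30],[[0,0,0],[0,0,0],30],[[0,0,0],[0,0,0],30],[[0,0,0],[0,0,0],30]]}}

```text
time: 21.95
tool_pos: [0.4432, 0.3155, -0.0013]
tool_rot: [0.0, 0.708, 0.706, 0.0]
contact_force: [0.8, 0.5, 3.8]
gripper_width: 0.514
grasp_force: 61.1
```

Request:
{"fn": "jog_arm", "kwargs": {"targets": [[[0,0,-2],[0,0,0],30],[[0,0,-4],[0,0,0],30],[[0,0,-6.4],[0,0,0],30],[[0,0,-6.4],[0,0,0],30],[[0,0,-6.4],[0,0,0],30],[[0,0,-6.4],[0,0,0],30]]}}

```text
time: 22.7
tool_pos: [0.4414, 0.3146, 0.1556]
tool_rot: [-0.001, 0.708, 0.706, -0.002]
contact_force: [0.1, 0.3, 0.5]
gripper_width: 0.514
grasp_force: 61.3
```

```bash
python3 held.py purple .024
```

```text
t 22.7 tcp [0.4414 0.3146 0.1556] cap top z 0.1801 centre 441.5 312.6 mean [0.4414 0.3139 0.1801] r 23.1 slope [-0.005 -0.003] bottom z 0.1561
```

Request:
{"fn": "jog_arm", "kwargs": {"targets": [[[-2,1.2,0],[0,0,0],30],[[-4,2.4,0],[0,0,0],30],[[-6,3.6,0],[0,0,0],30],[[-8,4.9,0],[0,0,0],30],[[-10,6.1,0],[0,0,0],30],[[-12,7.4,0],[0,0,0],30],[[-13.77,8.46,0],[0,0,0],30],[[-13.77,8.46,0],[0,0,0],30]]}}

```text
time: 23.75
tool_pos: [0.6536, -0.0328, 0.1562]
tool_rot: [-0.001, 0.71, 0.704, -0.001]
contact_force: [0.1, 0.6, -0.8]
gripper_width: 0.512
grasp_force: 61.3
```

Request:
{"fn": "jog_arm", "kwargs": {"targets": [[[0,0,0],[0,0,0],30],[[0,0,0],[0,0,0],30],[[0,0,0],[0,0,0],30],[[0,0,0],[0,0,0],30]]}}

```text
time: 24.25
tool_pos: [0.653, -0.0289, 0.1585]
tool_rot: [0.0, 0.708, 0.706, 0.0]
contact_force: [0.1, 0.0, -1.3]
gripper_width: 0.515
grasp_force: 61.3
```

```bash
python3 held.py purple .024; python3 held.py purple .024; python3 look.py w12 .0065
```

```text
t 24.25 tcp [ 0.653  -0.0289  0.1585] cap top z 0.1829 centre 653.1 -30.9 mean [ 0.653  -0.0295  0.1829] r 23.2 slope [-0.001 -0.001] bottom z 0.1589
t 24.3 tcp [ 0.6531 -0.029   0.1585] cap top z 0.1829 centre 652.7 -31.0 mean [ 0.653  -0.0297  0.1829] r 23.5 slope [-0.002 -0.002] bottom z 0.1589
24.35 [ 0.6531 -0.0292  0.1585] cam [0.653 0.037 0.3  ]
blue [275.2 205. ] [ 0.6535 -0.0266] depth z 0.061 rad 0.0213 shift [0.1  0.02]
green [253.8  94.6] [0.6389 0.0585] depth z 0.084 rad 0.0138 shift [ 3.51 -0.57]
```

View pics/w12.png

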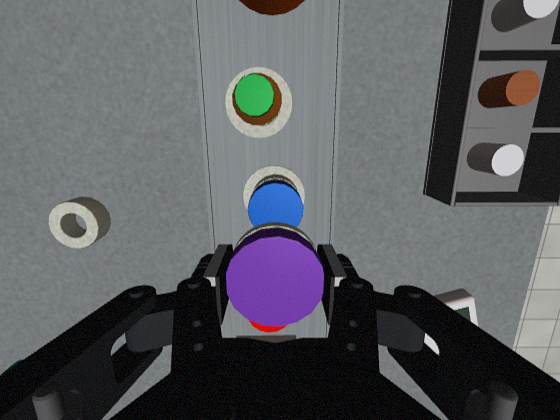

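The pot is held level over the blue cap, with its centre within 1 mm. Green and red are undisturbed. Lowering.

Request:
{"fn": "jog_arm", "kwargs": {"targets": [[[0,0,1.5],[0,0,0],30],[[0,0,2.8],[0,0,0],30],[[0,0,3.4],[0,0,0],30],[[0,0,3.7],[0,0,0],30],[[0,0,3.85],[0,0,0],30],[[0,0,3.85],[0,0,0],30],[[0,0,3.85],[0,0,0],30],[[0,0,3.85],[0,0,0],30]]}}

```text
time: 25.4
tool_pos: [0.6536, -0.0297, 0.0628]
tool_rot: [0.001, 0.708, 0.706, 0.0]
contact_force: [-0.7, -0.6, -0.8]
gripper_width: 0.518
grasp_force: 61.3
```

```bash
python3 held.py purple .024
```

```text
t 25.4 tcp [ 0.6536 -0.0297  0.0628] cap top z 0.0872 centre 653.0 -31.8 mean [ 0.6534 -0.0305  0.0872] r 23.5 slope [0.001 0.001] bottom z 0.0632
```

Request:
{"fn": "jog_arm", "kwargs": {"targets": [[[0,0,0.04],[0,0,0],30],[[0,0,0.04],[0,0,0],30],[[0,0,0.04],[0,0,0],60],[[0,0,0.04],[0,0,0],75],[[0,0,0.04],[0,0,0],90],[[0,0,0.04],[0,0,0],100],[[0,0,0.04],[0,0,0],100]]}}

```text
time: 26.32
tool_pos: [0.6532, -0.0296, 0.0611]
tool_rot: [0.0, 0.708, 0.706, 0.0]
contact_force: [-1.1, 0.1, 0.1]
gripper_width: 1.002
grasp_force: 0.0
```

Request:
{"fn": "jog_arm", "kwargs": {"targets": [[[0,0,-1],[0,0,0],100],[[0,0,-2.5],[0,0,0],100],[[0,0,-4.5],[0,0,0],100],[[0,0,-6],[0,0,0],100],[[0,0,-6],[0,0,0],100],[[0,0,-6],[0,0,0],100],[[0,0,-6],[0,0,0],100]]}}

```text
time: 27.2
tool_pos: [0.6521, -0.0295, 0.2085]
tool_rot: [-0.002, 0.708, 0.706, -0.001]
contact_force: [0.1, -0.2, 0.1]
gripper_width: 0.997
grasp_force: 0.0
```

```bash
python3 held.py purple .024; python3 look.py w13 .0065; python3 - <<'E'
from h import *
p,d=grab_frame('scene');cv2.imwrite('pics/end.png',cv2.resize(p[130:400,120:480],None,fx=2.2,fy=2.2)[:,:,::-1])
E
```

```text
t 27.2 tcp [ 0.6521 -0.0295  0.2085] cap top z 0.0856 centre 653.2 -31.3 mean [ 0.6532 -0.0308  0.0856] r 22.9 slope [-0.001 -0.   ] bottom z 0.0616
27.25 [ 0.6521 -0.0295  0.2086] cam [0.653 0.036 0.35 ]
green [259.4 100.7] [0.6389 0.0586] depth z 0.084 rad 0.0137 shift [ 3.52 -0.53]
red [271.3 283.9] [ 0.6475 -0.1272] depth z 0.067 rad 0.0188 shift [-3.91 -0.18]
pad [272.7 258.8] [ 0.6485 -0.127 ] depth z 0.045 rad 0.0249 shift [-3.9  -0.15]
pad [275.4 186.1] [ 0.6522 -0.0316] depth z 0.087 rad 0.0226 shift [-0.08  0.  ]
pad [262.2 105.8] [0.6376 0.0599] depth z 0.086 rad 0.0251 shift [ 3.57 -0.58]
```

View pics/end.png

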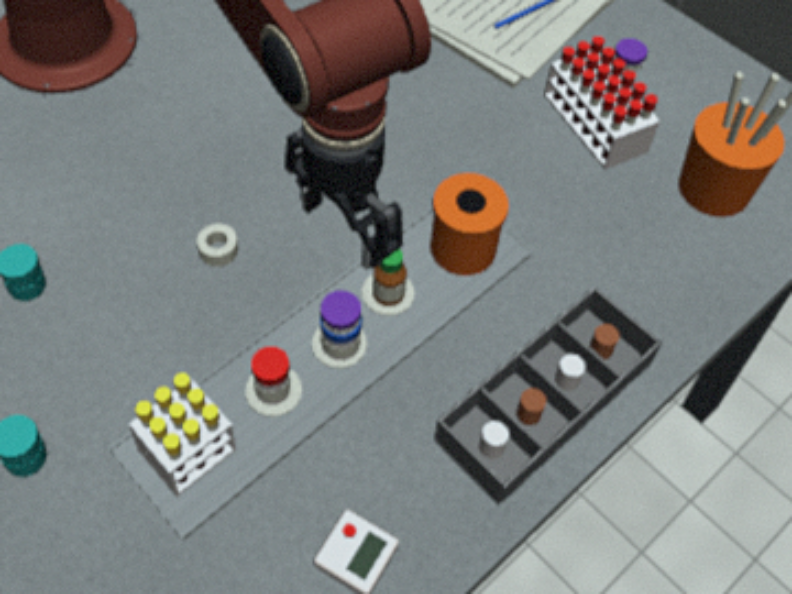

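The end view shows red by the rack (270,372), the pot stacked on blue in the middle (341,320) and green by the tub (390,275). All stand upright and the gripper is clear.

```bash
python3 -c "
from plant import *
print(job_done())"
```

```text
the job is handed in; nothing more can be done
None
```

I set out the row and handed the job in at about 27 s; no verdict came back. By my last camera measurements the red jar, green bottle and blue jar stand upright within 3 mm of their pad centres, the purple pot is within 2 mm of the blue cap's centre, and the arm is clear. I never went near the black jar, but it was hidden in the final picture.

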